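Stand the tipped objective back up and close the objective case

ROBOT

A 6-joint arm with a two-finger parallel gripper is mounted at the origin on a cart in front of the work surface, level with it; the furniture and walls round the work are solid. World frame = base frame: x ahead of the robot, y to its left, z up, the work surface at z = 0. Lengths are in m, angles in rad, forces in N, time in s.
With the tool pointing down it reaches from about 0.425 to 1.125 m from the base axis. Payload 14.9 kg.
Tool frame: the origin (TCP) lies on the centre line of the jaws, within the pads' length; the fingertips stand 25 mm ahead of it and the grasp point (between the pads) lies 6 mm ahead of it; z points along the fingers, y is the line along which they close (so a half turn about z gives the same grasp; the last joint's range is limited). The gripper opens to 91 mm and grips with 3 to 60 N. Pads are 32 mm wide; open, the fingers measure 118 mm over their backs; the gripper's body (76 mm by 178 mm) begins 60 mm behind the grasp point.
Start: joints at [-1.344, 0.379, 1.734, -0, 1.028, -0.033], TCP at [0.18, -0.677, 0.239] pointing down, gripper open.
Joint ranges: [-2.77, 2.77], [-0.74, 2.19], [0, 2.66], [-1.06, 4.2], [0.31, 2.87], [-3.08, 3.08]. Speed limits (rad/s): [1.89, 1.89, 2.39, 3.14, 3.14, 3.14].

INTERFACE

Orientations are given as a unit quaternion [w, x, y, z].
In Python, from cell import arm, grab_frame, workorder, nets gives the robot as it stands. The module is installed in compiled form; this text tells all that it offers.
- The arm moves only by the tool drive_tool, never from a script. Its argument "targets" is a list of rows, each a list of 7 numbers: the closure, from -1 (fully open) to 1 (shut), then the shift along the tool's x, y, z in mm, then the turn, a rotation vector about the tool's x, y, z in degrees. A call has 1 to 20 rows; each row is the pose to reach, as a shift and turn from the pose commanded when the call began, along the tool's axes at that moment; what a row does not reach only later rows make up. A row lasts 1/10 s, in which the tool goes at most 50 mm and 8.59 degrees, less where a joint would pass 70% of its speed; a pose out of reach is approached as far as the arm can. A call with a gripper value outside its range is refused whole. The fingers move at their own pace and stop on an object; "squeeze" is the grip in N (left out, the last holds). Time passes only in rows, so rows that repeat a pose let the fingers close. It gives the time, the measured TCP pose, the force, the opening and the grip force at its end, in the units of the state.
- arm.read_state(): the state, without advancing time (a new reading comes with each control period).
- grab_frame(name): name is "side" or "top" or "wrist"; returns a dict with "img" (400x640x3 uint8, red, green, blue), "vfov" (degrees; the focal length in pixels is half the picture's height over the tangent of half this angle, whatever the lens; pixels are square), "cx", "cy" (the principal point, pixels), "k1" (the pictures are not rectified: a ray, as slopes to the right and down, at radius r is drawn at 1 + k1 r^2 times it, then the intrinsics apply), "extrinsics" (4x4, takes a point from camera to world coordinates). Camera axes: x right, y down, z forward; pixel columns grow to the right and rows downward; lengths in m; the calibration is good to about 2 mm. A picture is of the moment at which its call begins. There is no depth.
- workorder.close_job(): hands the job in; it is judged then, once.
Trained networks look in the newest picture that a camera, given by its name, has taken for a name from the list of things; names that differ only in an ending like _2 or _b are one class to them, and where a whole thing is asked for, a point or a joint stands for the part that bears it (a point fixed in the world has none). Each returns a list of dicts, best first, with "score" (0 to 1); they miss things now and then, are a little off and sometimes report something else, mostly with a low value. They report only what shows in the picture. A call takes as long as a camera call.
- nets.outline_of(camera, name): "pixels" (400x640 bool, what is visible of it).
- nets.tip_of(camera, name): "xyz" ([x, y, z] in m, in world coordinates, good to about 4 mm: a listed point, or the origin of a listed thing).
The state is a dict: "t": time; "q": joint angles; "joint_velocities": joint speeds; "effort": joint torques, N m; "tool_pos": TCP position; "orientation": TCP orientation; "ft_force": force on the tool from outside, world axes, zero at the start; "moment": the same for the moment, N m; "gripper_width": finger opening in m; "gripper_force": force on a finger pad.
Only numpy, scipy, OpenCV 4.12 (cv2) and the standard library are available. Lean on these libraries where they do the work, as an engineer would, in place of code of your own. Each camera call takes 0.05 s, during which the arm holds its last target. There are 200 camera calls.

TASK

Close up the objective case: with a fingertip, push the objective that has tipped over in its well back up so that it stands upright in that well, then push the lid over until it is fully shut and fold its clasp down flat against the front of the case. Everything is only pushed: do not lift any objective out of the case. Leave the other objectives standing in their wells and do not disturb the loose things beside the case.

Things in the scene. Friction and masses are not known exactly. Their poses are not given: they have to be found in the camera images.
- case: Grey plastic objective case, fixed to the worktop: base 76 mm deep (x), 168 wide (y), 32 high, fitted inside with a black insert whose top is 28 mm above the worktop. Origin: centre of the underside; x from its front (clasp side, facing the robot) to its back (hinge side), y to its left, z up.
- wells (a point): Middle of the row of four round wells in the insert, at its top (case x = -12 mm, y = 0, z = 28 mm). Wells are 32 mm wide and 12 mm deep, centres along the case's y at -57, -19, +19 and +57 mm. The well at +57 mm is empty; the others hold the three objectives in any order.
- objective_40x: The tipped objective, longest of the three: 44 mm; thread 20 wide for 4 mm, barrel 24 wide from 4 to 27 mm, then tapered to a 10 mm nose. Foot in its well, it leans 35 to 50 degrees over the front rim to case -x. It stays wedged askew unless pushed fully upright; upright it has 4 mm play. Origin: in the underside, 3 mm to its own +y side of the barrel's axis; own z along the barrel to the nose.
- objective_10x: Objective of the same kind, 36 mm long, standing upright in another well. Origin: in the underside, 3 mm to its own +y side of the barrel's axis; own z along the barrel to the nose.
- objective_4x: Objective of the same kind, 31 mm long, standing upright in another well. Origin: in the underside, 3 mm to its own +y side of the barrel's axis; own z along the barrel to the nose.
- lid (a joint): Opening of the lid in rad: 0 fully shut, starts near 1.8 (leaning back past vertical), limit 1.95. The lid is a shell 76 x 168 mm, 38 high; shut, its flat top is 70 mm above the worktop. The hinge is stiff (0.16 N m): the lid stays where it is left and must be pushed all the way, with 2 to 4 N near its front edge.
- lid_axis (a point): Middle of the lid's hinge line on the back rim of the base (case x = +38 mm, y = 0, z = 32 mm); the hinge runs along the case's y.
- lid_front (a point): Point on the lid's outer front top edge, mid-width (shut: case x = -38 mm, y = 0, z = 70 mm).
- clasp (a joint): Angle of the clasp in rad: 0 folded flat down the case's front, starts near 1.5 (sticking straight out from the lid's front face), limit 1.75. A steel plate 22 mm wide, 36 long, hinged at mid-width on the lid's front (lid shut: hinge at case x = -41.5 mm, z = 44 mm, along y). Light friction (0.02 N m): it stays where left.
- clasp_tip (a point): Middle of the clasp plate, 34 mm from its hinge, near its free end.
- lens_tissue: Booklet of lens tissue, 100 x 64 x 8 mm, lying at the left of the case; loose, not part of the job. Origin: centre of the underside.
- cover_glass_box: Small white box of cover glasses, 34 x 52 x 21 mm, left of the case near its front corner; loose, not part of the job. Origin: centre of the underside.
- lens_brush: Lens brush, 138 mm long, 13 mm wide, 8 mm high, lying along the right side of the case; loose, not part of the job. Origin: centre of the underside.

How it is judged:
On the way, in this order (a step that is already met when the one before it is completed fails the run):
1. the tipped objective stands upright in its well (angle between objective_40x's own z axis and vertical below 0.12 rad and z of objective_40x in the frame of case between 0.012 and 0.02 m), for 0.2 s.
2. the lid is fully shut (value of joint lid below 0.06 rad), for 0.2 s.
3. the clasp is folded down flat (value of joint clasp below 0.2 rad and value of joint lid below 0.06 rad), for 0.2 s.
At the end, for the whole second after the job is handed in: All three objectives stand upright in wells of the case (within 7 degrees, foot on the well's floor within 4 mm), the lid is shut within 0.06 rad and the clasp is folded against the front within 0.2 rad (all of step 1 and all of step 3 and angle between each of objective_10x, objective_4x's own z axis and vertical below 0.12 rad and z of objective_10x in the frame of case between 0.012 and 0.02 m and z of objective_4x in the frame of case between 0.012 and 0.02 m); the robot touches nothing.
It fails at once if the tipped objective is lifted out of its well (its underside more than 20 mm above the well's floor) (z of objective_40x in the frame of case above 0.036 m).
It fails at once if one of the standing objectives is tipped over or lifted (angle between any of objective_10x, objective_4x's own z axis and vertical above 0.4 rad or z of any of objective_10x, objective_4x in the frame of case above 0.026 m).
It fails at once if a loose thing beside the case is moved more than 25 mm (distance of any of lens_tissue, cover_glass_box, lens_brush from where it was at the start of the episode above 0.025 m).
It also fails if it takes over 70 s, if anything falls off the work surface, if the arm or the gripper's body presses on something with over 40 N, if the wrist force passes 120 N, or if a joint passes its speed limit or range.

## Working session

There is one attempt and no reset: what is moved stays moved. The work goes in short steps, Python scripts to look and compute and a tool call to move; the robot and the scene stay as the last step left them, time stands still between calls to the robot, and variables do not carry over. Pictures are saved under pics/ and viewed, at most 10 in all, crops included, and the job is handed in when it is done.

Besides the shell and the picture viewer there is one more tool, called after ">>>" as name(argument=value, ...) on one line, values as JSON. drive_tool: Moves the arm, as the interface text tells. Its arguments: {"type":"object","properties":{"targets":{"type":"array","items":{"type":"array","items":{"type":"number"}}},"squeeze":{"type":"number"}},"required":["targets"]}

```bash
mkdir -p pics
cat > h.py <<'E'
import numpy as np, cv2
from cell import arm, grab_frame, workorder, nets
from scipy.spatial.transform import Rotation as R
def save(cam,fn):
    f=grab_frame(cam); cv2.imwrite('pics/'+fn,f['img'][:,:,::-1]); return f
def rot(s): 
    w,x,y,z=s['orientation']; return R.from_quat([x,y,z,w])
E
python3 - <<'E'
from h import *
s=arm.read_state(); print(s['t'],s['tool_pos'],s['orientation'],s['gripper_width'],s['ft_force'])
print(rot(s).as_matrix().round(3))
a=save('side','side0.png'); b=save('top','top0.png')
cv2.imwrite('pics/both0.png',cv2.resize(np.vstack([a['img'],b['img']])[:,:,::-1],(480,600)))
for c in ('side','top'):
    for n in 'case wells objective_40x objective_10x objective_4x lid_axis lid_front clasp_tip lens_tissue cover_glass_box lens_brush'.split():
        r=nets.tip_of(c,n); print(c,n,[(np.round(q['xyz'],4).tolist(),round(q['score'],2)) for q in r[:2]])
E
```

```text
0.0 [ 0.17971681 -0.67615526  0.23828595] [-5.55176775e-04  9.91571533e-01  1.29559182e-01 -6.92602332e-05] 0.09103097825169906 [-0.58471903  0.25409401 -0.03238459]
[[ 0.966  0.257 -0.   ]
 [ 0.257 -0.966  0.001]
 [ 0.    -0.001 -1.   ]]
side case []
side wells [([0.5472, 0.1862, 0.0289], 0.93)]
side objective_40x [([0.5498, 0.1281, 0.0205], 0.76)]
side objective_10x [([0.5531, 0.2052, 0.0169], 0.6)]
side objective_4x [([0.549, 0.1684, 0.0164], 0.51)]
side lid_axis [([0.5943, 0.179, 0.029], 0.66)]
side lid_front [([0.65, 0.1801, 0.0978], 0.9)]
side clasp_tip [([0.6266, 0.1818, 0.1414], 0.47)]
side lens_tissue [([0.6153, 0.3289, -0.0024], 0.56)]
side cover_glass_box [([0.4912, 0.3215, -0.0011], 0.58)]
side lens_brush [([0.5548, 0.0594, -0.0003], 0.97)]
top case [([0.5549, 0.1846, 0.0006], 0.78)]
top wells [([0.5465, 0.1885, 0.0255], 0.98), ([0.5962, 0.1888, 0.0309], 0.49)]
top objective_40x [([0.548, 0.1273, 0.0212], 0.51)]
top objective_10x [([0.5457, 0.2092, 0.0154], 0.55)]
top objective_4x [([0.6081, 0.3315, -0.0023], 0.65), ([0.5468, 0.1687, 0.0127], 0.52)]
top lid_axis [([0.5983, 0.1848, 0.0278], 0.76), ([0.6103, 0.3307, -0.002], 0.34)]
top lid_front [([0.6514, 0.1802, 0.0966], 0.98)]
top clasp_tip [([0.6334, 0.1859, 0.1391], 0.48)]
top lens_tissue [([0.6102, 0.3311, -0.0013], 0.56)]
top cover_glass_box [([0.4883, 0.3156, -0.0023], 0.76)]
top lens_brush [([0.5494, 0.0636, 0.0005], 0.86), ([0.5463, 0.1697, 0.0143], 0.38)]
```

View pics/side0.png

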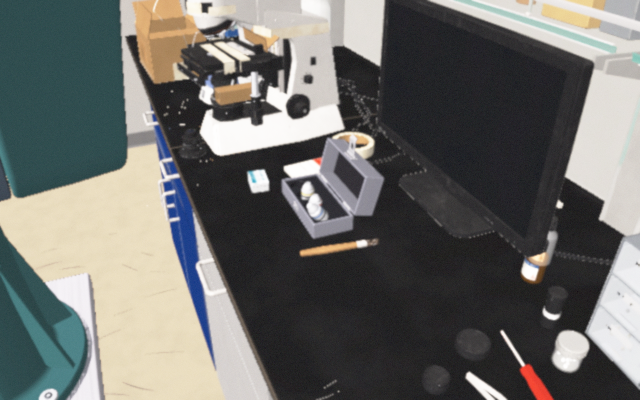

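View pics/top0.png

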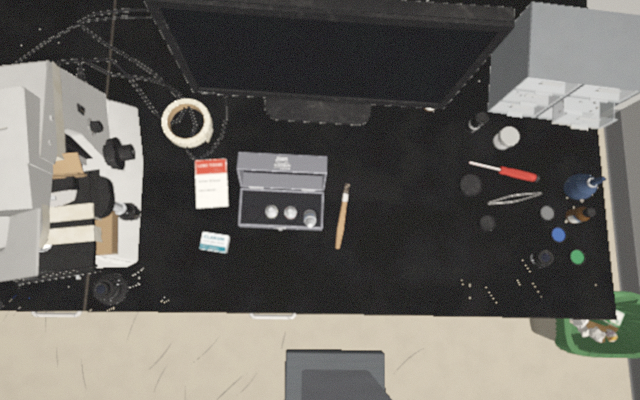

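The case is at the centre of both pictures (top: about px 238-327, 152-231). The lid is open and leans away from the robot. The 40x lies in the rightmost well, near top px (309,218), with the 4x and 10x to its left; tissue and box are on the left, the brush on the right. I'll refine the case pose next, using an overlay.

```bash
cat >> h.py <<'E'
def proj(f,P):
    P=np.atleast_2d(P).astype(float); E=np.linalg.inv(f['extrinsics']); c=P@E[:3,:3].T+E[:3,3]
    s=c[:,:2]/c[:,2:]; r2=(s**2).sum(1,keepdims=True); s=s*(1+f['k1']*r2)
    fl=200/np.tan(np.radians(f['vfov'])/2); return s*fl+[f['cx'],f['cy']]
def c2w(p,pose):
    x,y,a=pose; p=np.atleast_2d(p).astype(float); c,s=np.cos(a),np.sin(a)
    return np.c_[x+c*p[:,0]-s*p[:,1],y+s*p[:,0]+c*p[:,1],p[:,2]]
def crop(f,pose,fn,box,k,lid=None):
    x0,y0,x1,y1=box; im=cv2.resize(f['img'][y0:y1,x0:x1,::-1],None,fx=k,fy=k,interpolation=cv2.INTER_CUBIC)
    def pl(p,col,cl=True):
        q=((proj(f,c2w(p,pose))-[x0-.5,y0-.5])*k).astype(np.int32); cv2.polylines(im,[q],cl,col,1)
    R4=lambda z:[[-.038,-.084,z],[.038,-.084,z],[.038,.084,z],[-.038,.084,z]]
    pl(R4(.032),(0,255,0)); pl(R4(0),(0,160,0))
    for y in (-.057,-.019,.019,.057):
        t=np.linspace(0,6.28,30); pl(np.c_[-.012+.016*np.cos(t),y+.016*np.sin(t),.028+0*t],(0,255,255))
    if lid is not None:
        def L(p):
            p=np.array(p,float); X,Z=p[:,0]-.038,p[:,2]-.032; c,s=np.cos(lid),np.sin(lid)
            return np.c_[X*c+Z*s+.038,p[:,1],-X*s+Z*c+.032]
        pl(L(R4(.07)),(255,0,255)); pl(L(R4(.032)),(255,0,0))
    return im
E
cat > fit.py <<'E'
from h import *
from scipy.optimize import least_squares
# edge-based refinement of pose: maximise mask agreement with net's case outline (top view)
f=grab_frame('top'); g=grab_frame('side')
w=np.array([.547,.187]);
best=[]
obs=[]
for cam,n,p in [(c,n,p) for c in('top','side') for n,p in (('wells',[-.012,0,.028]),('lid_axis',[.038,0,.032]),('case',[0,0,0]))]:
    r=nets.tip_of(cam,n)
    if r: obs.append((p,np.array(r[0]['xyz'])))
res=least_squares(lambda v:np.concatenate([(c2w(p,v)[0]-o)[:2] for p,o in obs]),[.558,.185,-.05])
print(res.x)
tip=nets.tip_of('top','lid_front')[0]['xyz']; print(tip)
pose=[.5585,.1855,-.05]
a=crop(f,pose,'',(225,140,345,240),5,1.8); b=crop(g,pose,'',(270,130,390,240),5,1.8)
cv2.imwrite('pics/t1.png',a); cv2.imwrite('pics/s1.png',b)
E
python3 fit.py
```

```text
[ 0.55743628  0.18524938 -0.06728726]
[0.6509, 0.1791, 0.095]
```

View pics/t1.png

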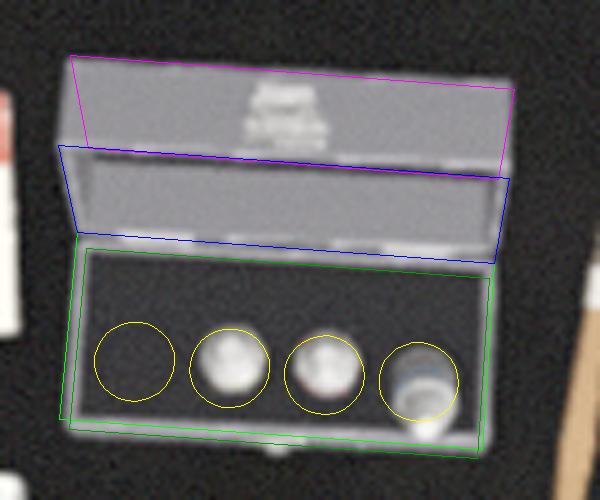

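View pics/s1.png

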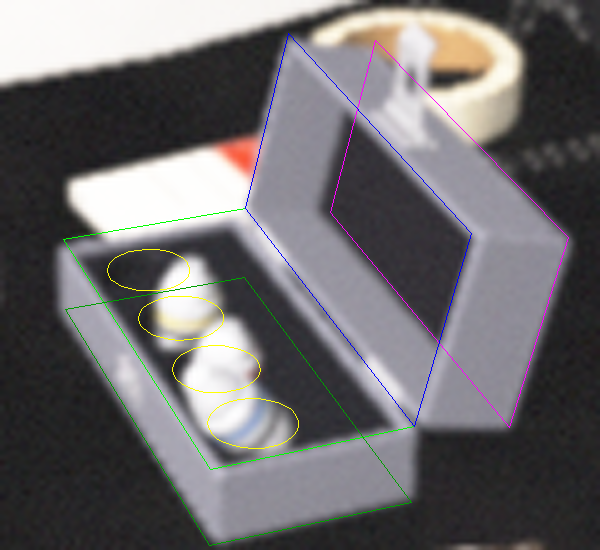

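The overlay sits within about 3 mm. Corrected case pose: roughly (0.5565, 0.185) with yaw −0.03. The 40x nose is at top px (310,226), over the front rim. I'm moving to a spot in front of it with the fingers shut.

>>> drive_tool(targets=[[1,345,-247,50,0,0,16.6],[1,345,-247,50,0,0,16.6],[1,345,-247,50,0,0,16.6],[1,345,-247,50,0,0,16.6],[1,345,-247,50,0,0,16.6],[1,345,-247,50,0,0,16.6],[1,345,-247,50,0,0,16.6],[1,345,-247,50,0,0,16.6],[1,345,-247,50,0,0,16.6],[1,477,-706,79,0,0,16.6],[1,477,-706,79,0,0,16.6],[1,477,-706,79,0,0,16.6],[1,477,-706,79,0,0,16.6],[1,477,-706,79,0,0,16.6],[1,477,-706,79,0,0,16.6],[1,477,-706,79,0,0,16.6],[1,477,-706,79,0,0,16.6],[1,477,-706,79,0,0,16.6],[1,477,-706,79,0,0,16.6],[1,477,-706,79,0,0,16.6]], squeeze=10)

```text
t: 3.65
tool_pos: [0.4595, 0.1311, 0.16]
orientation: [-0.0, 1.0, -0.013, 0.0]
ft_force: [-0.1, -0.4, 0.4]
gripper_width: 0.0004
gripper_force: 0.0
```

>>> drive_tool(targets=[[1,0,3,50,0,0,0],[1,0,3,97,0,0,0],[1,0,3,97,0,0,0],[1,15,3,97,0,0,0],[1,20,3,97,0,0,0],[1,24,3,97,0,0,0],[1,27,3,97,0,0,0],[1,30,3,97,0,0,0],[1,33,3,97,0,0,0],[1,36,3,97,0,0,0],[1,39,3,97,0,0,0],[1,42,3,97,0,0,0],[1,44,3,97,0,0,0],[1,46,3,97,0,0,0],[1,46,3,97,0,0,0]])

```text
t: 5.15
tool_pos: [0.5056, 0.1239, 0.0629]
orientation: [-0.0, 1.0, -0.015, 0.0]
ft_force: [-0.5, 0.0, -0.7]
gripper_width: 0.0004
gripper_force: 0.0
```

```bash
cat > look.py <<'E'
import sys
from h import *
P=[.5565,.185,-.03]; lid=float(sys.argv[2]) if len(sys.argv)>2 else None
g=grab_frame('side'); f=grab_frame('top')
b=crop(g,P,'',(270,120,390,240),5,lid); a=crop(f,P,'',(240,160,340,260),4,lid)
b=cv2.resize(b,(400,400)); cv2.imwrite('pics/%s.png'%sys.argv[1],np.hstack([b,a]))
for c in('side','top'): print([(np.round(q['xyz'],4).tolist(),round(q['score'],2)) for q in nets.tip_of(c,'objective_40x')[:2]])
E
python3 look.py l1
```

```text
[([0.5491, 0.1278, 0.0191], 0.6)]
[]
```

View pics/l1.png

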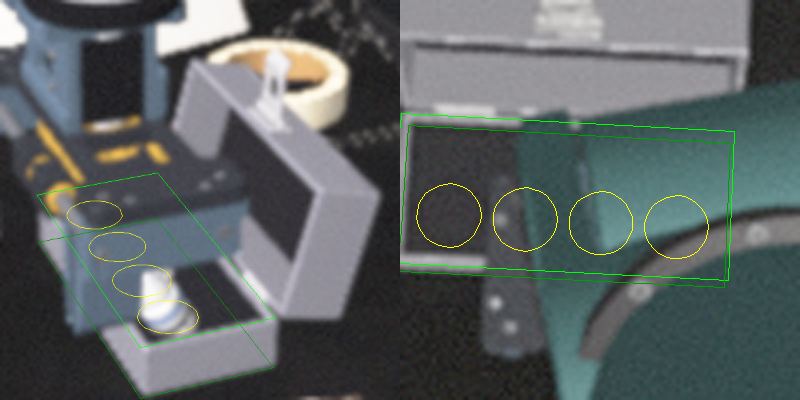

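The side view shows the 40x nearly upright: nose at crop (152,272), base at (170,325). The gripper hides the top view. I'll push on by the planned remainder and project the upright model to compare.

>>> drive_tool(targets=[[1,2,-2,0,0,0,0],[1,4,-3,0,0,0,0],[1,6,-3,0,0,0,0],[1,8,-3,0,0,0,0],[1,10,-3,0,0,0,0],[1,11,-3,0,0,0,0],[1,12,-3,0,0,0,0],[1,12,-3,0,0,0,0]])

```text
t: 6.15
tool_pos: [0.5174, 0.1265, 0.0629]
orientation: [0.0, 1.0, -0.015, -0.0]
ft_force: [-1.1, 0.2, 1.1]
gripper_width: 0.0005
gripper_force: 0.3
```

```bash
cat > look2.py <<'E'
import sys
from h import *
P=[.5565,.185,-.03]
g=grab_frame('side'); x0,y0,x1,y1=270,130,390,240;k=6
im=crop(g,P,'',(x0,y0,x1,y1),k)
def pl(w,col):
    q=((proj(g,w)-[x0-.5,y0-.5])*k).astype(np.int32); cv2.polylines(im,[q],True,col,1)
t=np.linspace(0,6.28,24)
for z,r in ((.016,.01),(.02,.012),(.043,.012),(.060,.005)): pl(c2w(np.c_[-.012+r*np.cos(t),-.057+r*np.sin(t),z+0*t],P),(0,0,255))
s=arm.read_state(); M=rot(s).as_matrix(); p=s['tool_pos']
for z in (.025,-.02):
    pl(np.array([[a*.016,b*.0135,z] for a,b in((-1,-1),(1,-1),(1,1),(-1,1))])@M.T+p,(255,255,0))
cv2.imwrite('pics/%s.png'%sys.argv[1],im[:600,:800]); print(s['t'])
for c in('side','top'): print([(np.round(q['xyz'],4).tolist(),round(q['score'],2)) for q in nets.tip_of(c,'objective_40x')[:2]])
E
python3 look2.py l2
```

```text
6.2
[([0.5487, 0.1271, 0.0149], 0.79)]
[]
```

View pics/l2.png

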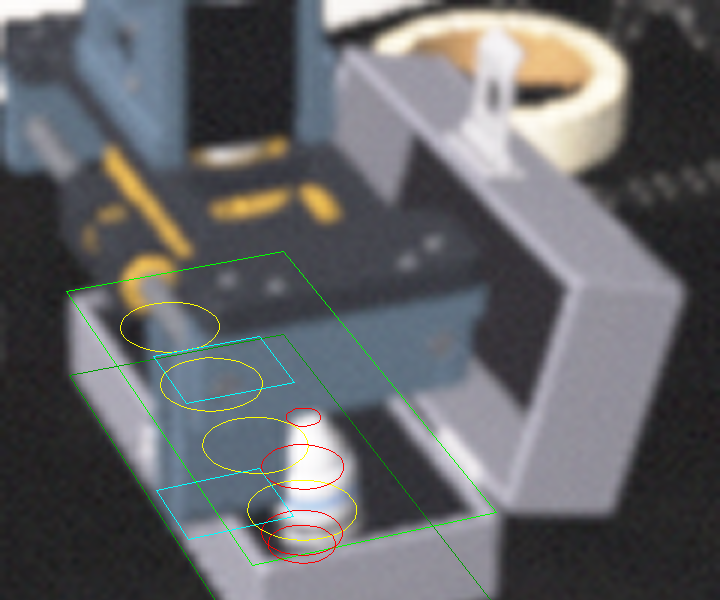

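The 40x still leans slightly towards the front: nose at (305,412), base at (325,545), about 7°. I'm pushing a few mm more.

>>> drive_tool(targets=[[1,1,0,0,0,0,0],[1,2,0,0,0,0,0],[1,3,0,0,0,0,0],[1,4,0,0,0,0,0],[1,4,0,0,0,0,0],[1,4,0,0,0,0,0]])

```text
t: 6.9
tool_pos: [0.521, 0.1264, 0.0628]
orientation: [0.0, 1.0, -0.015, -0.001]
ft_force: [-4.5, 0.3, 3.1]
gripper_width: 0.0004
gripper_force: 2.5
```

```bash
cp look2.py l3.py; python3 look2.py l3; python3 -c "
import cv2;a=cv2.imread('pics/l2.png')[380:600,130:500];b=cv2.imread('pics/l3.png')[380:600,130:500];cv2.imwrite('pics/c3.png',cv2.hconcat([a,b]))"
```

```text
6.95
[([0.5481, 0.1284, 0.0168], 0.75), ([0.5594, 0.185, 0.001], 0.37)]
[]
```

View pics/c3.png

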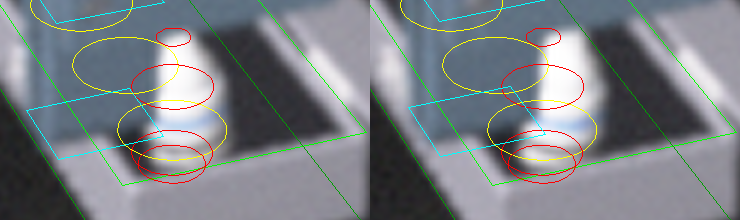

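>>> drive_tool(targets=[[1,-3,0,0,0,0,0],[1,-40,0,0,0,0,0],[1,-60,0,-10,0,0,0],[1,-60,0,-100,0,0,0],[1,-60,0,-150,0,0,0],[1,-60,0,-190,0,0,0],[1,-60,0,-190,0,0,0]])

```text
t: 7.75
tool_pos: [0.4625, 0.1285, 0.2569]
orientation: [-0.001, 1.0, -0.015, 0.002]
ft_force: [-0.1, 0.6, -0.7]
gripper_width: 0.0005
gripper_force: 0.0
```

```bash
python3 look2.py l4
python3 - <<'E'
from h import *
f=grab_frame('side')
for n in('objective_10x','objective_4x','wells'): print(n,[(np.round(q['xyz'],4).tolist(),round(q['score'],2)) for q in nets.tip_of('side',n)[:2]])
E
python3 -c "
import cv2;b=cv2.imread('pics/l4.png')[280:600,60:500];cv2.imwrite('pics/c4.png',b)"
```

```text
7.8
[([0.5483, 0.1296, 0.0149], 0.54)]
[]
objective_10x [([0.5578, 0.2042, 0.0158], 0.59), ([0.5947, 0.1788, 0.03], 0.52)]
objective_4x [([0.5506, 0.1727, 0.0157], 0.5)]
wells [([0.5447, 0.1873, 0.0252], 0.85)]
```

View pics/c4.png

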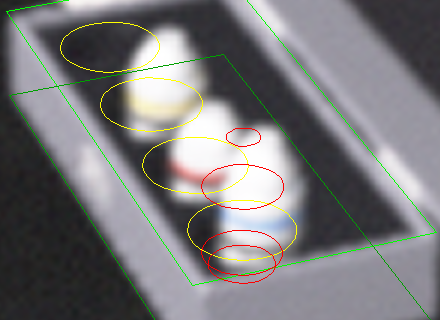

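The 40x now looks upright: nose at crop (268,128), blue band centred near (261,220), matching the 10x's axis. I'll check the tilt numerically with a silhouette fit, using the 10x as a control.

```bash
cat > tilt.py <<'E'
from h import *
from scipy.optimize import minimize
P=[.5565,.185,-.03]; g=grab_frame('side'); S=4
def model(v,Lg,yc):
    dx,dy,ax,ay=v; t=np.linspace(0,2*np.pi,24)
    pts=np.vstack([np.c_[r*np.cos(t),r*np.sin(t),z+0*t] for z,r in((0,.01),(.004,.01),(.004,.012),(Lg-.017,.012),(Lg,.005))])
    pts=R.from_rotvec([ax,ay,0]).apply(pts)+[-.012+dx,yc+dy,.016]
    return proj(g,c2w(pts,P))
for n,Lg,yc in(('objective_40x',.044,-.057),('objective_10x',.036,.019)):
    r=nets.outline_of('side',n)
    if not r: print(n,'none'); continue
    m=r[0]['pixels']; ys,xs=np.nonzero(m); print(n,r[0]['score'],m.sum(),xs.min(),xs.max(),ys.min(),ys.max())
    o=np.array([xs.min()-8,ys.min()-8]); w,h=xs.max()-o[0]+8,ys.max()-o[1]+8
    M=cv2.resize(m[o[1]:o[1]+h,o[0]:o[0]+w].astype(np.float32),(w*S,h*S)); 
    # ignore the hidden foot: compare only above the lowest visible row
    def cost(v):
        q=(model(v,Lg,yc)+.5-o)*S; im=np.zeros((h*S,w*S),np.float32)
        for k in range(0,96,24): cv2.fillConvexPoly(im,cv2.convexHull(q[k:k+48].astype(np.int32)),1)
        lim=(ys.max()+1-o[1]-2)*S; d=np.abs(im-M)[:lim]
        return d.sum()/M.sum()
    from scipy.optimize import differential_evolution as de
    s=de(cost,[(-.012,.012),(-.012,.012),(-.5,.5),(-.5,.5)],seed=1,maxiter=60,popsize=12)
    print(s.x.round(3),s.fun.round(3),[cost([s.x[0],s.x[1],0,0]).round(3)])
    u=de(lambda v:cost([v[0],v[1],0,0]),[(-.012,.012)]*2,seed=1,maxiter=40); print('upright',u.x.round(3),u.fun.round(3))
E
python3 tilt.py
```

```text
objective_40x 0.57 250 316 329 198 219
[ 0.005 -0.002 -0.027  0.02 ] 0.075 [np.float32(0.082)]
upright [ 0.005 -0.002] 0.077
objective_10x 0.72 143 302 312 182 197
[ 0.002 -0.008 -0.149  0.057] 0.156 [np.float32(0.205)]
upright [ 0.003 -0.004] 0.158
```

The 40x is upright (tilt about 0.03 rad). Before going behind the lid I'll check how far away the monitor is.

Run:
```python
from h import *
f=grab_frame('top'); g=grab_frame('side')
def ray(f,u,v):
    fl=200/np.tan(np.radians(f['vfov'])/2)
    K=np.array([[fl,0,f['cx']],[0,fl,f['cy']],[0,0,1.]])
    s=cv2.undistortPoints(np.array([[[u,v]]],float),K,np.array([f['k1'],0,0,0]))[0,0]
    E=f['extrinsics']; d=E[:3,:3]@[s[0],s[1],1]; return E[:3,3],d/np.linalg.norm(d)
def tri(a,b):
    (o,d),(p,e)=a,b; A=np.c_[d,-e]; t=np.linalg.lstsq(A,p-o,rcond=None)[0]; return ((o+t[0]*d+p+t[1]*e)/2).round(3),np.linalg.norm(o+t[0]*d-p-t[1]*e).round(3)
print('cam',f['extrinsics'][:3,3])
print('top right', tri(ray(f,515,10),ray(g,585,62)))
print('top left', tri(ray(f,148,2),ray(g,388,0)))
print('bot right', tri(ray(f,440,108),ray(g,548,248)))
print('bot left', tri(ray(f,190,92),ray(g,383,138)))
for u,v,z in((315,122,0.01),(315,105,.05),(315,105,.1)):
    o,d=ray(f,u,v); print((o+d*(z-o[2])/d[2]).round(3))
```

```text
cam [0.41394839 0.15480054 0.91541871]
top right (array([ 0.785, -0.139,  0.358]), np.float64(0.009))
top left (array([0.795, 0.368, 0.335]), np.float64(0.002))
bot right (array([ 0.78 , -0.143,  0.067]), np.float64(0.033))
bot left (array([0.808, 0.381, 0.017]), np.float64(0.011))
[0.748 0.118 0.01 ]
[0.77 0.12 0.05]
[0.749 0.122 0.1  ]
```

>>> drive_tool(targets=[[1,221,-59,0,0,0,0],[1,221,-59,0,0,0,0],[1,221,-59,0,0,0,0],[1,221,-59,0,0,0,0],[1,221,-59,0,0,0,0],[1,221,-59,0,0,0,0],[1,221,-59,0,0,0,0],[1,221,-59,0,0,0,0],[1,221,-59,40,0,0,0],[1,221,-59,75,0,0,0],[1,221,-59,105,0,0,0],[1,221,-59,130,0,0,0],[1,221,-59,150,0,0,0],[1,221,-59,150,0,0,0]])

```text
t: 9.75
tool_pos: [0.6822, 0.1802, 0.1006]
orientation: [0.0, 1.0, -0.015, -0.002]
ft_force: [0.2, -0.0, 0.6]
gripper_width: 0.0006
gripper_force: 0.0
```

>>> drive_tool(targets=[[1,-25,0,-9,0,0,0],[1,-40,0,-9,0,0,0],[1,-46,0,-10,0,0,0],[1,-52,0,-11,0,0,0],[1,-56,0,-15,0,0,0],[1,-61,0,-18,0,0,0],[1,-66,0,-21,0,0,0],[1,-72,0,-25,0,0,0],[1,-78,0,-27,0,0,0],[1,-84,0,-29,0,0,0],[1,-90,0,-31,0,0,0],[1,-97,0,-32,0,0,0],[1,-103,0,-32,0,0,0],[1,-103,0,-32,0,0,0]])

```text
t: 11.15
tool_pos: [0.5801, 0.1837, 0.1348]
orientation: [0.0, 1.0, -0.015, -0.0]
ft_force: [-0.1, -0.2, -0.4]
gripper_width: 0.0001
gripper_force: 0.3
```

Run:
```python
from h import *
g=grab_frame('side')
for n in('lid_front','clasp_tip','lid_axis'): print(n,[(np.round(q['xyz'],4).tolist(),round(q['score'],2)) for q in nets.tip_of('side',n)[:2]])
```

```text
lid_front [([0.563, 0.1822, 0.1076], 0.68)]
clasp_tip [([0.5114, 0.1858, 0.1111], 0.5)]
lid_axis [([0.5935, 0.1825, 0.0297], 0.75)]
```

Lid is at about 40° and coasting ahead of the finger. Continuing along the arc.

>>> drive_tool(targets=[[1,-10,0,1,0,0,0],[1,-20,0,3,0,0,0],[1,-29,0,6,0,0,0],[1,-38,0,10,0,0,0],[1,-46,0,16,0,0,0],[1,-53,0,22,0,0,0],[1,-58,0,27,0,0,0],[1,-62,0,32,0,0,0],[1,-65,0,36,0,0,0],[1,-66,0,38,0,0,0],[1,-66,0,40,0,0,0],[1,-66,0,41,0,0,0],[1,-66,0,41,0,0,0]])

```text
t: 12.65
tool_pos: [0.5149, 0.1857, 0.0949]
orientation: [0.0, 1.0, -0.015, -0.001]
ft_force: [-12.6, -2.4, 27.3]
gripper_width: 0.0005
gripper_force: 13.4
```

Run:
```python
from h import *
g=grab_frame('side'); print(arm.read_state()['ft_force'])
for n in('lid_front','clasp_tip','lid_axis'): print(n,[(np.round(q['xyz'],4).tolist(),round(q['score'],2)) for q in nets.tip_of('side',n)[:2]])
```

```text
[-12.61824737  -2.72877234  26.48383831]
lid_front []
clasp_tip [([0.5187, 0.1852, 0.0702], 0.26)]
lid_axis []
```

>>> drive_tool(targets=[[1,0,0,-10,0,0,0],[1,0,0,-25,0,0,0],[1,-28,0,-25,0,0,0],[1,-29,0,-25,0,0,0],[1,-29,0,-25,0,0,0]])

```text
t: 13.35
tool_pos: [0.4864, 0.1867, 0.1197]
orientation: [-0.0, 1.0, -0.015, 0.0]
ft_force: [0.2, 0.0, 0.3]
gripper_width: 0.0001
gripper_force: 0.0
```

```bash
python3 look.py l5 0
python3 - <<'E'
from h import *
for n in('lid_front','clasp_tip'): print(n,[(np.round(q['xyz'],4).tolist(),round(q['score'],2)) for q in nets.tip_of('side',n)[:2]])
E
```

```text
[([0.5564, 0.1846, -0.0004], 0.69)]
[]
lid_front [([0.521, 0.1851, 0.0684], 0.69)]
clasp_tip [([0.6135, 0.3244, 0.0027], 0.72), ([0.48, 0.1863, 0.0387], 0.56)]
```

View pics/l5.png

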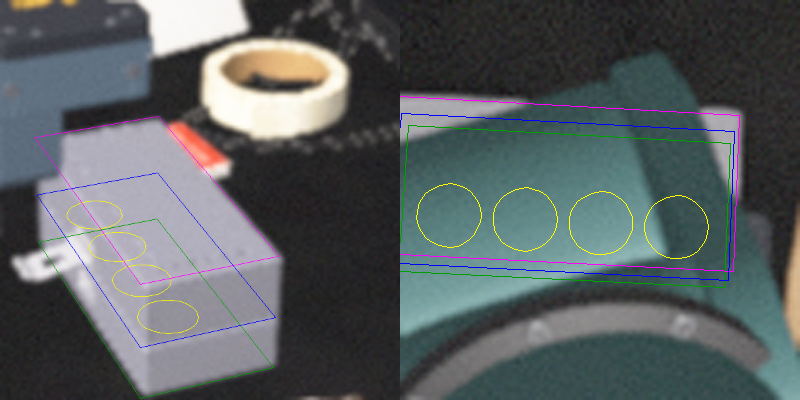

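The lid is fully shut; its outline matches the shut model. The clasp sticks out at crop (50,258). I'm folding it down and then in.

>>> drive_tool(targets=[[1,0,0,30,0,0,0],[1,0,0,45,0,0,0],[1,0,0,52,0,0,0],[1,0,0,58,0,0,0],[1,0,0,64,0,0,0],[1,0,0,70,0,0,0],[1,0,0,76,0,0,0],[1,0,0,80,0,0,0],[1,2,0,80,0,0,0],[1,4,0,80,0,0,0],[1,6,0,80,0,0,0],[1,8,0,80,0,0,0],[1,10,0,80,0,0,0],[1,11,0,80,0,0,0],[1,12,0,80,0,0,0],[1,12,0,80,0,0,0]])

```text
t: 15.25
tool_pos: [0.4977, 0.1861, 0.0388]
orientation: [0.0, 1.0, -0.015, -0.001]
ft_force: [-3.4, 1.4, 1.2]
gripper_width: 0.0004
gripper_force: 2.0
```

>>> drive_tool(targets=[[1,1,0,0,0,0,0],[1,2,0,0,0,0,0],[1,2,0,0,0,0,0],[1,2,0,0,0,0,0],[1,2,0,0,0,0,0]])

```text
t: 15.75
tool_pos: [0.498, 0.186, 0.0386]
orientation: [0.0, 1.0, -0.015, -0.002]
ft_force: [-15.3, 6.0, 11.5]
gripper_width: 0.0008
gripper_force: 8.4
```

Hard stop at 15 N, so the clasp is flat against the case. I'll retreat and check.

>>> drive_tool(targets=[[1,-10,0,0,0,0,0],[1,-45,0,0,0,0,0],[1,-45,0,-50,0,0,0],[1,-45,0,-100,0,0,0],[1,-45,0,-150,0,0,0],[1,-45,150,-160,0,0,0],[1,-45,150,-160,0,0,0],[1,-45,150,-160,0,0,0],[1,-45,150,-160,0,0,0]])

```text
t: 16.65
tool_pos: [0.4507, 0.0334, 0.1996]
orientation: [0.0, 1.0, -0.017, 0.001]
ft_force: [-0.6, 0.6, -0.6]
gripper_width: 0.0007
gripper_force: 0.0
```

```bash
python3 look.py l6 0
python3 - <<'E'
from h import *
for n in('lid_front','clasp_tip','cover_glass_box','lens_tissue','lens_brush'): print(n,[(np.round(q['xyz'],4).tolist(),round(q['score'],2)) for q in nets.tip_of('side',n)[:2]])
E
```

```text
[([0.514, 0.1832, 0.0111], 0.5)]
[([0.6092, 0.3311, -0.0022], 0.39)]
lid_front [([0.5206, 0.1818, 0.0704], 0.64)]
clasp_tip [([0.5125, 0.185, 0.0125], 0.51)]
cover_glass_box [([0.4884, 0.3163, -0.0021], 0.94)]
lens_tissue [([0.6116, 0.3303, -0.0007], 0.54)]
lens_brush [([0.556, 0.0602, -0.0018], 0.78), ([0.5486, 0.1858, 0.0298], 0.35)]
```

View pics/l6.png

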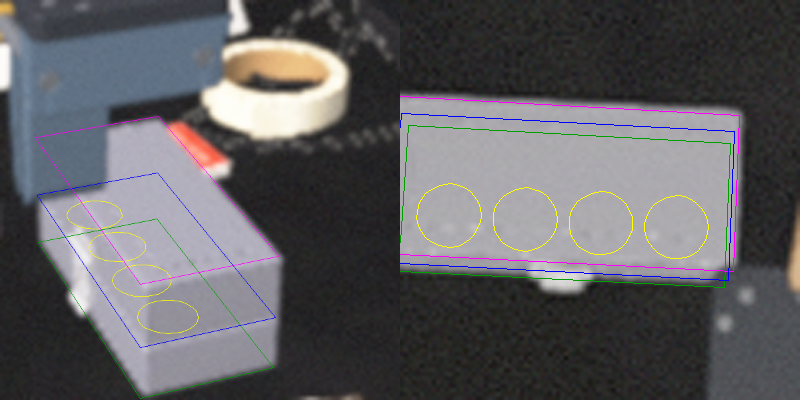

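The side view shows the clasp lying flat down the front (crop (78,275)), with its tip at z ≈ 0.0125. The lid is shut, the loose things are in place and the robot is clear. I'm handing it in.

```bash
python3 -c "
from h import *
print(workorder.close_job())"
```

```text
the job is handed in; nothing more can be done
None
```

The 40x objective was pushed upright, the lid is shut and the clasp is folded flat against the front; the job is handed in, but the hand-in returned no verdict.

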